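# Refit the hob's spindle surround and control knob, and keep it pressed in

## Task

The left control of the steel gas hob was taken apart for cleaning: set its loose square surround flat and fully home in the square recess round the bare brass spindle, collar up, and let go of it. Then turn the loose black knob so that its flat meets the spindle's flat, push it fully onto the spindle, and press it in right down to the stop of the valve's spring, as for lighting the burner; finish with the gripper still holding the knob pressed down. Leave the griddle, plate, spoon rest, jar and mug where they are.

Things in the scene. Friction and masses are not known exactly. Their poses are not given: they have to be found in the camera images.
- surround_center (a point): Loose dark metal spindle surround, 70 g, collar up: plate 60 x 60 x 5 mm (foot bevelled 2 mm) with a raised square collar, 34 mm outside, 26 mm inside, from 5 to 17 mm above the underside: grip its flat sides (parallel to the plate's). A 24 mm square hole goes through. Origin at its centre, 8.5 mm above the underside; x, y parallel to its sides, z up. Any quarter turn fits.
- pocket (a point): Empty square recess with a dark floor in the steel hob's top: 63 x 63 mm, 5 mm deep, rim bevelled 2 mm; the seated plate is flush with the hob's top. Origin at the centre of its floor, 65 mm above the worktop, on the spindle's axis; x, y parallel to its sides (x away from the robot, to the burners), z up.
- hob: Fixed two-burner stainless steel table-top gas hob, 460 mm deep (x), 300 mm wide, top 70 mm above the worktop. Origin on the worktop under the middle of its control strip, 55 mm behind its front edge. The recess is 65 mm from it along +y; the other control, complete with its own knob, 65 mm along -y; the nearest pan support begins 75 mm along +x.
- spindle_tip (a point): Top centre of the bare brass valve spindle upright in the middle of the recess, 103 mm above the worktop when not pressed: a D-shaft of 10 mm diameter, one flat 1.5 mm from its axis; its top 2 mm taper to about 7 mm. x points from the axis squarely to the flat, z up. Its angle to the hob varies; it turns only stiffly (0.2 N m) and needs no turning.
- knob_center (a point): Loose black plastic control knob, 45 g, bore down: round skirt of 42 mm diameter, 16 mm high, and on it a grip bar 40 mm long (along x), 12 mm wide, from 16 to 34 mm above the underside: pinch it across its 12 mm. Origin on the axis half-way up, 17 mm above the underside; x points along the bar to its pointer end, z up. Fully on, this point is 4 mm above the spindle's tip.
- knob_pointer (a point): Top of the bar's pointer end (the end with the white line), 20 mm from the knob's axis, 34 mm above its underside. The D-shaped bore in the knob's underside is 13 mm deep and about 0.6 mm larger all round than the spindle; its flat lies on the pointer's side, so the pointer must point the way the spindle's flat faces. The skirt then stays clear of the surround's collar.
- spindle (a joint): How far the spindle is pushed down, m: 0 free (up), 0.006 at the stop. A spring returns it: about 4 N to start it, 8 N at the stop.
- griddle: Ridged aluminium griddle, 200 x 240 mm with two side handles, lying on the hob's pan supports, its top about 125 mm above the worktop; origin at the centre of its underside. Leave alone.
- plate: Blue melamine plate, 220 mm diameter, 22 mm high, on the worktop; origin at the centre of its underside. Leave alone.
- spoon_rest: Stainless steel spoon rest with a wooden spoon in it, 200 x 85 mm, 12 mm high, on the worktop; origin at the centre of its underside. Leave alone.
- jar: Glass jar with a screw-top metal lid, 86 mm diameter, 122 mm high, to the right of the hob; origin at the centre of its underside. Leave alone.
- mug: Terracotta mug, 80 mm diameter, 90 mm high, on the worktop at the left; origin at the centre of its underside. Leave alone.
Things that resemble listed ones, but are neither listed nor needed, are in the scene too. Of the things that look like the part that bears surround_center, take the one that is farthest from the robot's base at the start.

How it is judged:
By the outcome, as a careful person would: the job done as asked, in the order asked, and still so for the second after the job is handed in, while the arm keeps its last pose, push and grip.
It also fails if it takes over 58 s, if anything falls off the work surface, if the arm or the gripper's body presses on something with over 40 N, if the wrist force passes 120 N, or if a joint passes its speed limit or range.

## Robot

A 7-joint arm with a two-finger parallel gripper is mounted at the origin on the work surface. World frame = base frame: x ahead of the robot, y to its left, z up, the work surface at z = 0. Lengths are in mm, angles in rad, forces in N, time in s.
With the tool pointing down it reaches from about 425 to 875 mm from the base axis. Payload 8.4 kg.
Tool frame: the origin (TCP) lies on the front face of the gripper's body, between the roots of the fingers; the fingertips stand 73 mm ahead of it and the grasp point (between the pads) lies 54 mm ahead of it; x points along the fingers, z is the direction in which the jaws open and shut, and the axes are right-handed (so a half turn about x gives the same grasp; the last joint's range is limited). The gripper opens to 85 mm and grips with 20 to 120 N. Pads are 22 mm wide; open, the fingers measure 114 mm over their backs; the gripper's body (76 mm by 85 mm) begins 54 mm behind the grasp point. The pads swing forward as they close: fully open they stand 13 mm farther back than shut.
Start: joints at [1.061, 0.333, 0.04, 1.465, -0.013, 1.343, -0.059], TCP at [259.549, -595.905, 303.908] pointing down, gripper open.
Joint ranges: [-2.58, 2.58], [-0.38, 2.09], [-1.3, 1.39], [0.25, 2.4], [-1.5, 4.64], [0.08, 2.09], [-2.65, 2.65]. Speed limits (rad/s): [2.22, 2.22, 2.79, 2.79, 3.14, 3.14, 3.14].

## Interface

Orientations are given as a unit quaternion [w, x, y, z].
In Python, from cell import read_state, read_camera, env gives the robot as it stands. The module is installed in compiled form; this text tells all that it offers.
- The arm moves only by the tool send_rows, never from a script. Its argument "steps" is a list of rows, each a list of 4 numbers: the shift along the tool's x, y, z in mm, then the turn about the tool's x in rad. In form: [[dx, dy, dz, twist], ...]. A call has 1 to 20 rows; each row is the pose to reach, as a shift and turn from the pose commanded when the call began, along the tool's axes at that moment; what a row does not reach only later rows make up. A row lasts 1/8 s, in which the tool goes at most 62.5 mm and 10.7 degrees, less where a joint would pass 70% of its speed; a pose out of reach is approached as far as the arm can. A call with a gripper value outside its range is refused whole. "claw" is the opening in per cent of the stroke, from 0 (shut) to 100 (fully open), set as the call begins (left out, the last holds). The fingers move at their own pace and stop on an object; the grip force is fixed at half the most. Time passes only in rows, so rows that repeat a pose let the fingers close. It gives the time, the measured TCP pose, the force and the opening at its end, in the units of the state.
- read_state(): the state, without advancing time (a new reading comes with each control period).
- read_camera(name): name is "scene" or "top" or "wrist"; returns a dict with "image" (384x512x3 uint8, red, green, blue), "z_map" (384x512 float32, mm along the optical axis (not along the pixel's ray), 0 where there is no reading), "vertical_fov" (degrees; the focal length in pixels is half the picture's height over the tangent of half this angle, whatever the lens; pixels are square), "cx", "cy" (the principal point, pixels), "extrinsics" (4x4, takes a point from camera to world coordinates). Camera axes: x right, y down, z forward; pixel columns grow to the right and rows downward; lengths in mm; the calibration is good to about 2 mm. A picture is of the moment at which its call begins.
- env.sign_off(): hands the job in, once; it reports no verdict.
The state is a dict: "clock": time; "joints": joint angles; "joint_velocities": joint speeds; "tau": joint torques, N m; "tool_pos": TCP position; "ee_rot": TCP orientation; "ft_force": force on the tool from outside, world axes, zero at the start; "wrist_torque": the same for the moment, N m; "grip_width": finger opening in mm.
Only numpy, scipy, OpenCV 4.12 (cv2) and the standard library are available. Lean on these libraries where they do the work, as an engineer would, in place of code of your own. Each camera call takes 0.05 s, during which the arm holds its last target.

## Working session

There is one attempt and no reset: what is moved stays moved. The work goes in short steps, Python scripts to look and compute and a tool call to move; the robot and the scene stay as the last step left them, time stands still between calls to the robot, and variables do not carry over. Pictures are saved under pics/ and viewed, and the job is handed in when it is done.

Besides the shell and the picture viewer there is one more tool, called after ">>>" by a JSON object that holds its "fn" and its "kwargs". send_rows: Moves the arm, as the interface text tells. Its arguments: {"type":"object","properties":{"steps":{"type":"array","items":{"type":"array","items":{"type":"number"}}},"claw":{"type":"number"}},"required":["steps"]}

```bash
mkdir -p pics
cat > h.py <<'E'
import numpy as np, cv2
from cell import read_state, read_camera, env
def K(c):
    h=c["image"].shape[0]; f=h/2/np.tan(np.radians(c["vertical_fov"])/2); return f
def grab(name,tag):
    c=read_camera(name); np.savez(f'{tag}.npz',**{k:np.array(v) for k,v in c.items()})
    cv2.imwrite(f'pics/{tag}.png',c["image"][:,:,::-1]); return c
def load(tag):
    d=np.load(f'{tag}.npz'); return {k:(d[k] if d[k].ndim else float(d[k])) for k in d}
def ray(c,u,v,z):
    f=K(c);E=c["extrinsics"];d=E[:3,:3]@np.array([(u-c["cx"])/f,(v-c["cy"])/f,1.]);o=E[:3,3];return o+d*(z-o[2])/d[2]
def px(c,p):
    f=K(c);E=c["extrinsics"];q=E[:3,:3].T@(np.array(p,float)-E[:3,3]);return np.array([f*q[0]/q[2]+c["cx"],f*q[1]/q[2]+c["cy"]])
def cloud(c):
    f=K(c);E=c["extrinsics"];z=c["z_map"];v,u=np.mgrid[:z.shape[0],:z.shape[1]]
    P=np.stack([(u-c["cx"])/f*z,(v-c["cy"])/f*z,z],-1)@E[:3,:3].T+E[:3,3];P[z==0]=np.nan;return P
def crop(c,u0,u1,v0,v1,s,tag):
    im=cv2.resize(np.ascontiguousarray(c["image"][v0:v1,u0:u1,::-1]),None,fx=s,fy=s,interpolation=cv2.INTER_CUBIC);cv2.imwrite(f'pics/{tag}.png',im)
E
python3 - <<'E'
from h import *
s=read_state();print(s)
for n in("scene","top","wrist"):
    c=grab(n,n+"0");print(n,c["vertical_fov"],c["cx"],c["cy"],c["extrinsics"].round(3).tolist())
E
```

```text
{'clock': 0.0, 'joints': array([ 1.06084188,  0.33392305,  0.03984646,  1.46631816, -0.01339209,
        1.34330715, -0.05851518]), 'joint_velocities': array([-2.55404473e-03, -1.61552325e-03, -3.58660762e-04,  3.54964986e-04,
        6.24582245e-04, -2.09737412e-04,  8.58240612e-05]), 'tau': array([-4.80685503e-04, -6.58554912e+01,  1.36529971e+00, -4.05578363e+01,
        1.68079021e-02,  1.24958844e-02,  3.44955561e-05]), 'tool_pos': array([ 259.39458432, -595.60650497,  302.99000292]), 'ee_rot': array([ 0.59093836,  0.38781843,  0.59197972, -0.38723214]), 'ft_force': array([ 0.37941324,  0.92373146, -0.32109962]), 'wrist_torque': array([ 0.0362433 , -0.05132057,  0.03706606]), 'grip_width': 85.17574013252786}
scene 43.44469154209874 263.1479295887805 189.8434121626211 [[0.773, 0.522, -0.362, 1038.917], [0.635, -0.633, 0.444, -593.25], [0.003, -0.572, -0.82, 1255.099], [0.0, 0.0, 0.0, 1.0]]
top 53.137313326439624 252.6648194860793 190.0082047536808 [[0.02, -0.98, 0.196, 342.818], [-1.0, -0.022, -0.01, 44.699], [0.014, -0.196, -0.981, 1191.4], [0.0, 0.0, 0.0, 1.0]]
wrist 62.41048262303615 257.0583500113288 191.0794907836859 [[0.399, -0.872, -0.284, 332.706], [-0.917, -0.38, -0.122, -564.655], [-0.001, 0.309, -0.951, 373.397], [0.0, 0.0, 0.0, 1.0]]
```

View pics/scene0.png

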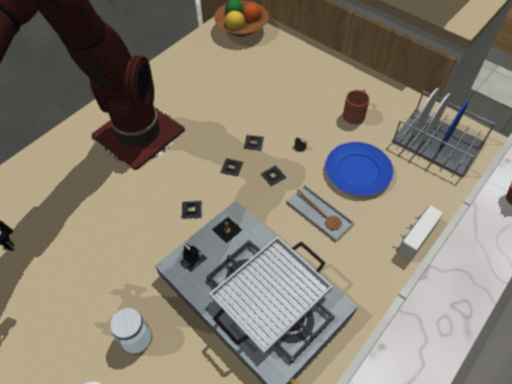

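View pics/top0.png

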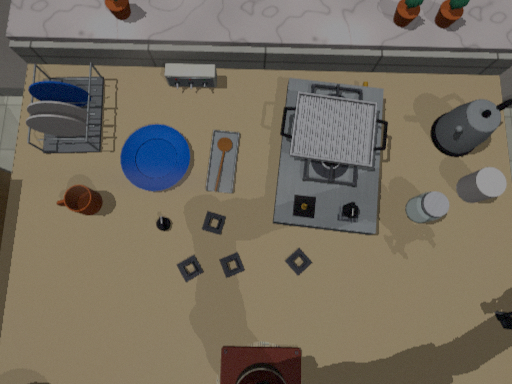

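View pics/wrist0.png

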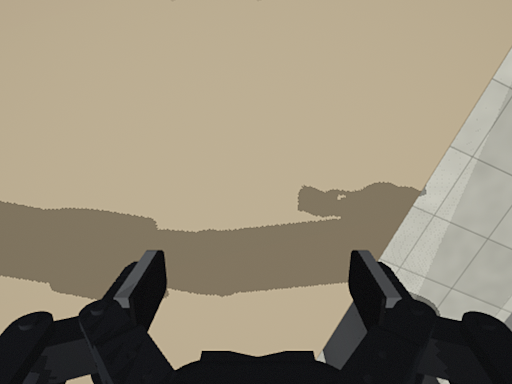

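Four surround-like squares are in the top view: (214,223), (190,268), (232,265) and (298,262). The knob is at about (163,223), the recess and spindle at (304,206), and the complete control at (350,211). Next I measure their distances from the base and enlarge them.

Run:
```python
from h import *
c=load('top0')
crop(c,150,360,185,285,3.8,'crop0')
s=load('scene0');crop(s,170,330,120,280,3.7,'crop0s')
P=cloud(c)
for u,v in[(214,223),(190,268),(232,265),(298,262)]:
    p=ray(c,u,v,5);w=P[v-15:v+16,u-15:u+16].reshape(-1,3);w=w[np.isfinite(w[:,2])]
    print((u,v),p.round(0),np.hypot(*p[:2]).round(0),np.percentile(w[:,2],[5,50,90,98]).round(1))
for u,v,z in[(163,223,30),(304,206,103),(350,211,100)]:print(ray(c,u,v,z).round(0))
```

```text
(214, 223) [473. 151.   5.] 497.0 [-3.5  1.1  7.3 17.4]
(190, 268) [336. 218.   5.] 400.0 [-3.3  1.2  7.5 17.5]
(232, 265) [347.  91.   5.] 359.0 [-3.4  1.3  6.6 16.9]
(298, 262) [ 360. -109.    5.] 376.0 [-3.5  1.5  7.3 17.4]
[467. 302.  30.]
[ 517. -114.  103.]
[ 506. -247.  100.]
```

View pics/crop0.png

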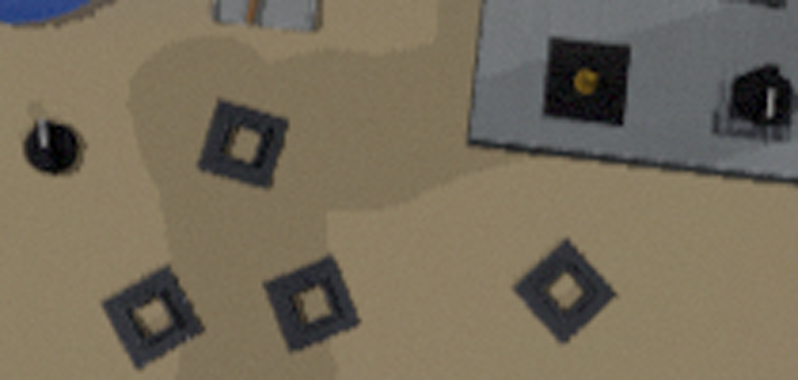

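View pics/crop0s.png

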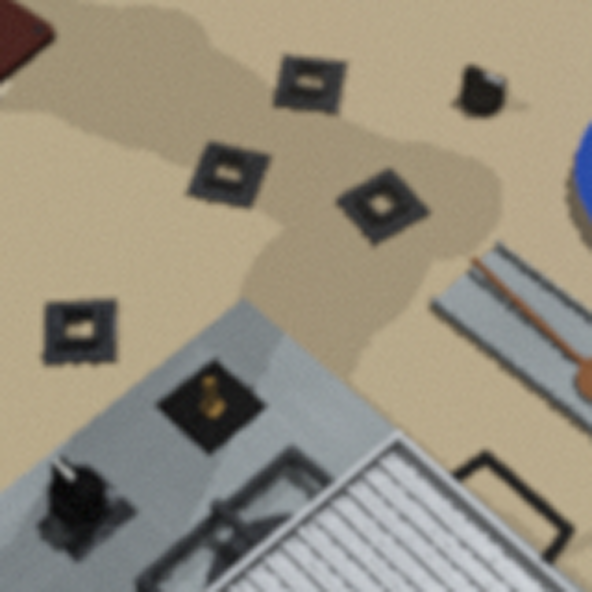

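The four all look alike. The one at (214,223) is 497 mm from the base against 400, 376 and 359 mm for the others, so it is the farthest and also the only one within reach. Now rough poses and the tool frame.

```bash
cat >> h.py <<'E'
from scipy.spatial.transform import Rotation as Ro
import json
def Rq(q): return Ro.from_quat([q[1],q[2],q[3],q[0]]).as_matrix()
def go(pos,zyaw,cmd=None):
    """shift from commanded pose cmd=(pos,yaw of tool z axis), tool x straight down"""
    p,y=cmd
    z=np.array([np.cos(y),np.sin(y),0]);x=np.array([0,0,-1.]);yy=np.cross(z,x)
    d=np.array(pos)-p; t=-((zyaw-y+np.pi/2)%np.pi-np.pi/2)
    return np.round([d@x,d@yy,d@z,t],3)
E
python3 - <<'E'
from h import *
s=read_state();R=Rq(s['ee_rot']);print(R.round(4))
z=R[:,2];print('zyaw',np.degrees(np.arctan2(z[1],z[0])))
w=load('wrist0');E=w['extrinsics'];print('cam in tool',(R.T@(E[:3,3]-[259.549,-595.905,303.908])).round(1),(R.T@E[:3,:3]).round(3).tolist())
P=cloud(w);T=(P-[259.549,-595.905,303.908])@R
for u,v in[(150,255),(160,265),(362,255),(355,265),(355,290)]:print(u,v,T[v,u].round(1))
m=(T[...,0]<100)&(T[...,0]>20); 
for s_ in(-1,1):
    q=T[m&(np.sign(T[...,2])==s_)];print(s_,np.percentile(q[:,0],[50,99,100]),q[q[:,0]>np.percentile(q[:,0],99)].mean(0))
# rough poses
c=load('top0');im=cv2.cvtColor(c['image'],cv2.COLOR_RGB2HSV)
def sq(u0,u1,v0,v1,z,th):
    g=c['image'][v0:v1,u0:u1].max(2);m=(g<th).astype(np.uint8)
    n,l,st,ce=cv2.connectedComponentsWithStats(m);k=1+np.argmax(st[1:,4])
    h=cv2.findContours((l==k).astype(np.uint8),0,2)[0][0][:,0]+[u0,v0]
    W=np.array([ray(c,a,b,z)[:2] for a,b in h]);r=cv2.minAreaRect(W.astype(np.float32));print(r)
sq(195,235,205,242,5,90);sq(288,322,192,222,68,60);sq(150,178,210,236,15,60)
E
```

```text
[[-6.000e-04  9.168e-01  3.993e-01]
 [ 1.100e-03  3.993e-01 -9.168e-01]
 [-1.000e+00 -1.000e-04 -1.300e-03]]
zyaw -66.46326841082889
cam in tool [-69.5  79.5   0.5] [[-0.0, -0.309, 0.951], [-0.0, -0.951, -0.309], [1.0, -0.001, 0.0]]
150 255 [ 51.4  11.4 -45.5]
160 265 [ 53.5   5.3 -42.4]
362 255 [51.8 11.1 45.7]
355 265 [52.2  6.  43.3]
355 290 [48.5 -4.2 43.2]
-1 [36.02932063 58.5308017  60.1368696 ] [ 59.14972841  -0.78675545 -42.0941956 ]
1 [36.06091573 58.18036992 60.17693929] [59.00413698  1.09421387 43.41762013]
((474.7673034667969, 151.8008270263672), (62.189449310302734, 59.39681625366211), 75.26399993896484)
((522.706787109375, -119.00105285644531), (62.91808319091797, 62.28260040283203), 84.18972778320312)
((467.69171142578125, 305.1427001953125), (41.080020904541016, 38.30891799926758), 74.98399353027344)
```

Run:
```python
from h import *
c=(np.array([259.549,-595.905,303.908]),np.radians(-66.46))
print(go([522,-119,255],np.radians(-5.8),c))
```

```text
[  48.908  431.081 -332.398   -1.059]
```

>>> {"fn": "send_rows", "kwargs": {"steps": [[49,431,-332.4,-1.059],[49,431,-332.4,-1.059],[49,431,-332.4,-1.059],[49,431,-332.4,-1.059],[49,431,-332.4,-1.059],[49,431,-332.4,-1.059],[49,431,-332.4,-1.059],[49,431,-332.4,-1.059],[49,431,-332.4,-1.059],[49,431,-332.4,-1.059],[49,431,-332.4,-1.059],[49,431,-332.4,-1.059],[49,431,-332.4,-1.059]], "claw": 54}}

```text
clock: 1.78
tool_pos: [521.6, -120.2, 255.0]
ee_rot: [0.706, 0.036, 0.706, -0.036]
ft_force: [0.6, 0.4, 0.4]
grip_width: 46.1
```

Run:
```python
from h import *
s=read_state();R=Rq(s['ee_rot']);print(s['clock'],s['tool_pos'],R.round(3).tolist(),s['joints'].round(2),s['grip_width'],s['ft_force'])
c=grab('wrist','w1');P=cloud(c);T=(P-s['tool_pos'])@R
m=(T[...,0]<100)&(T[...,0]>20); 
for s_ in(-1,1):
    q=T[m&(np.sign(T[...,2])==s_)];print(s_,np.percentile(q[:,0],[50,99,100]),q[q[:,0]>np.percentile(q[:,0],99)].mean(0))
```

```text
1.775 [ 521.62566943 -120.19246463  255.03703007] [[0.0, 0.103, 0.995], [-0.0, 0.995, -0.103], [-1.0, -0.0, 0.0]] [ 0.55  0.16 -0.45  1.79  0.08  1.2  -0.02] 46.0775399795501 [0.55791428 0.3627829  0.3547062 ]
-1 [35.58039846 67.03923685 70.60379317] [ 68.06175149  -0.95805997 -22.16085563]
1 [35.31611237 67.11095171 69.79724288] [68.40202087 -0.67783661 24.01859793]
```

View pics/w1.png

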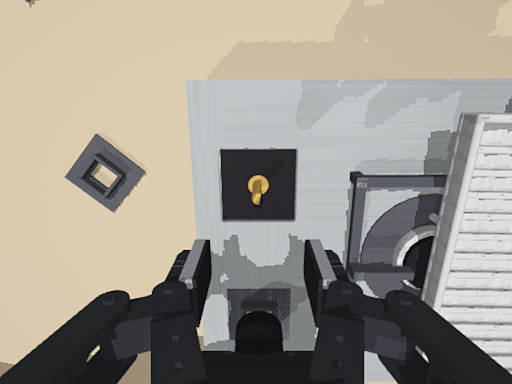

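The wrist view shows the recess centred at about (259,185), the brass tip at (258,185), and one of the decoy surrounds at (105,172). I'll enlarge the spindle and measure both.

Run:
```python
from h import *
c=load('w1');crop(c,215,305,140,230,6.5,'w1c')
im=c['image'];g=im[100:240,200:320].max(2);hsv=cv2.cvtColor(im,cv2.COLOR_RGB2HSV)
P=cloud(c)
# pocket dark
m=(im.max(2)<60).astype(np.uint8);m[:130]=0;m[235:]=0;m[:,:205]=0;m[:,310:]=0
n,l,st,ce=cv2.connectedComponentsWithStats(m);k=1+np.argmax(st[1:,4]);print(st[k])
h=cv2.findContours((l==k).astype(np.uint8),0,2)[0][0][:,0]
for z in(65,68,70):
    W=np.array([ray(c,a,b,z)[:2] for a,b in h]);print(z,cv2.minAreaRect(W.astype(np.float32)))
b=(hsv[...,1]>110)&(hsv[...,2]>60);b[:130]=0;b[235:]=0;b[:,:225]=0;b[:,295:]=0
v,u=np.nonzero(b);q=P[v,u];print('brass',len(q),u.min(),u.max(),v.min(),v.max());
t=q[:,2]>q[:,2].max()-4;print(q[:,2].max(),q[t].mean(0),t.sum(),u[t].mean(),v[t].mean())
for zz in range(64,106,4):
    k=(q[:,2]>zz-2)&(q[:,2]<zz+2);print(zz,k.sum(),q[k].mean(0).round(1) if k.any() else '')
print(ray(c,u[t].mean(),v[t].mean(),103))
t0=load('top0');hs=cv2.cvtColor(t0['image'],cv2.COLOR_RGB2HSV);b=(hs[...,1]>120)&(hs[...,2]>60);b[:195]=0;b[217:]=0;b[:,:294]=0;b[:,314:]=0
v,u=np.nonzero(b);print('top brass',len(u),u.mean(),v.mean(),ray(t0,u.mean(),v.mean(),99))
```

```text
[ 221  149   75   71 4608]
65 ((522.8714599609375, -120.95657348632812), (62.04923629760742, 62.898292541503906), 84.95282745361328)
68 ((522.9595947265625, -120.04725646972656), (61.33403396606445, 62.173336029052734), 84.95284271240234)
70 ((523.018310546875, -119.44097900390625), (60.857173919677734, 61.69007873535156), 84.95293426513672)
brass 416 248 268 175 204
nan [nan nan nan] 0 nan nan
64 48 [ 522.8 -119.2   65.5]
68 169 [ 523.6 -118.5   66.9]
72 13 [ 522.9 -116.1   71.9]
76 12 [ 522.8 -116.1   76.1]
80 11 [ 522.3 -116.    80.2]
84 14 [ 522.7 -116.1   83.8]
88 14 [ 522.8 -116.    88.2]
92 14 [ 522.4 -116.2   92. ]
96 17 [ 522.2 -116.2   96.1]
100 28 [ 521.9 -118.2  100.6]
104 74 [ 522.  -119.5  103.3]
[nan nan nan]
top brass 29 303.41379310344826 205.89655172413794 [ 517.98937363 -113.13993954   99.        ]<stdin>:13: RuntimeWarning: Mean of empty slice.
  ret = um.true_divide(
  ret = ret.dtype.type(ret / rcount)
<stdin>:16: RuntimeWarning: Mean of empty slice.
```

View pics/w1c.png

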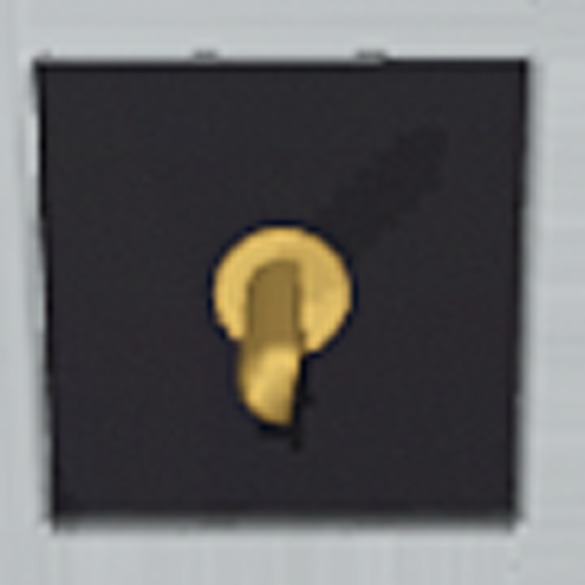

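Run:
```python
from h import *
c=load('w1');im=c['image'].astype(int);P=cloud(c)
# subpixel right edge of the top: red channel half-crossing per row
R=im[...,0]
pts=[]
for v in range(190,208):
    row=R[v,245:270];print(v,row.tolist())
```

```text
190 [44, 42, 38, 27, 78, 195, 227, 180, 123, 136, 138, 143, 144, 145, 148, 125, 162, 213, 220, 222, 221, 179, 52, 33, 42]
191 [44, 44, 42, 35, 21, 157, 203, 164, 127, 136, 137, 141, 142, 141, 145, 124, 115, 189, 224, 218, 182, 91, 27, 39, 42]
192 [45, 44, 43, 42, 34, 51, 92, 119, 132, 133, 139, 149, 152, 153, 154, 134, 121, 199, 226, 183, 87, 25, 38, 42, 42]
193 [43, 44, 44, 42, 41, 33, 53, 107, 134, 134, 154, 177, 185, 188, 184, 161, 125, 175, 183, 92, 25, 38, 42, 42, 43]
194 [44, 45, 43, 42, 40, 36, 58, 109, 141, 151, 181, 210, 218, 220, 217, 189, 99, 50, 22, 30, 39, 41, 42, 43, 44]
195 [42, 44, 44, 44, 42, 35, 65, 118, 158, 173, 202, 227, 230, 232, 234, 199, 32, 21, 38, 40, 42, 43, 42, 44, 42]
196 [45, 45, 44, 43, 43, 35, 73, 133, 169, 186, 212, 228, 225, 222, 223, 189, 19, 29, 43, 44, 43, 44, 43, 43, 43]
197 [44, 43, 44, 42, 42, 35, 76, 141, 183, 200, 216, 225, 218, 213, 201, 152, 12, 31, 44, 44, 43, 42, 43, 43, 42]
198 [46, 44, 43, 44, 41, 35, 77, 145, 195, 218, 225, 222, 212, 204, 181, 104, 7, 33, 44, 43, 44, 43, 44, 44, 42]
199 [44, 45, 43, 42, 41, 35, 66, 129, 195, 226, 225, 
[... 230 characters left out ...]
182, 170, 133, 44, 21, 23, 35, 42, 42, 42, 42, 42, 42]
202 [43, 42, 43, 43, 41, 41, 32, 40, 131, 185, 195, 184, 169, 155, 115, 22, 23, 33, 38, 43, 41, 41, 41, 42, 42]
203 [43, 43, 44, 42, 41, 41, 40, 32, 61, 116, 162, 174, 161, 149, 102, 21, 33, 44, 42, 41, 42, 41, 41, 42, 42]
204 [44, 43, 44, 43, 41, 41, 41, 38, 34, 38, 89, 125, 135, 129, 84, 16, 33, 43, 43, 41, 42, 42, 43, 42, 43]
205 [42, 42, 41, 43, 43, 42, 43, 42, 41, 28, 11, 20, 38, 53, 41, 24, 34, 44, 42, 43, 42, 44, 41, 40, 41]
206 [42, 43, 43, 42, 41, 42, 41, 41, 42, 35, 23, 22, 20, 21, 21, 25, 32, 42, 42, 40, 42, 42, 43, 42, 42]
207 [44, 42, 43, 42, 42, 41, 41, 42, 42, 38, 36, 34, 34, 32, 32, 26, 36, 42, 43, 42, 42, 42, 42, 42, 42]
```

```bash
cat >> h.py <<'E'
def adv(cmd,row):
    p,y=cmd;z=np.array([np.cos(y),np.sin(y),0]);x=np.array([0,0,-1.]);yy=np.cross(z,x)
    c=(p+row[0]*x+row[1]*yy+row[2]*z,y-row[3]);json.dump([c[0].tolist(),c[1]],open('cmd.json','w'));print('cmd',c[0].round(2),np.degrees(c[1]).round(2));return c
def cur():
    a=json.load(open('cmd.json'));return np.array(a[0]),a[1]
E
python3 - <<'E'
from h import *
c=(np.array([259.549,-595.905,303.908]),np.radians(-66.46))
c=adv(c,[49,431,-332.4,-1.059])
print(go([475,152,195],np.radians(-14.7),c))
E
```

```text
cmd [ 521.92 -119.03  254.91] -5.78
[ 5.99080e+01  2.64922e+02 -7.39990e+01  1.56000e-01]
```

>>> {"fn": "send_rows", "kwargs": {"steps": [[60,265,-74,0.156],[60,265,-74,0.156],[60,265,-74,0.156],[60,265,-74,0.156],[60,265,-74,0.156],[60,265,-74,0.156],[60,265,-74,0.156]]}}

```text
clock: 2.7
tool_pos: [475.4, 151.0, 195.0]
ee_rot: [0.701, 0.091, 0.701, -0.091]
ft_force: [0.6, -0.8, 0.9]
grip_width: 46.3
```

Run:
```python
from h import *
c=adv(cur(),[60,265,-74,.156])
k=grab('wrist','w2');s=read_state();R=Rq(s['ee_rot']);print(s['clock'],s['tool_pos'],np.degrees(np.arctan2(R[1,2],R[0,2])),s['ft_force'])
im=k['image'];P=cloud(k)
m=(im.max(2)<100).astype(np.uint8);m[250:]=0
n,l,st,ce=cv2.connectedComponentsWithStats(m);print(st[st[:,4]>300],ce[st[:,4]>300])
```

```text
cmd [475.01 152.08 194.91] -14.72
2.75 [475.57923705 150.66358813 195.09846382] -14.842398993870976 [ 0.29450846 -0.14401635  0.01216644]
[[     0      0    512    384 186611]
 [   166      0     54     21    786]
 [    23     98    103    100   4774]
 [   221    150     72     67   3909]] [[260.40672308 193.50372165]
 [193.1870229    7.85368957]
 [ 73.5927943  148.3431085 ]
 [256.47710412 182.18981837]]
```

View pics/w2.png

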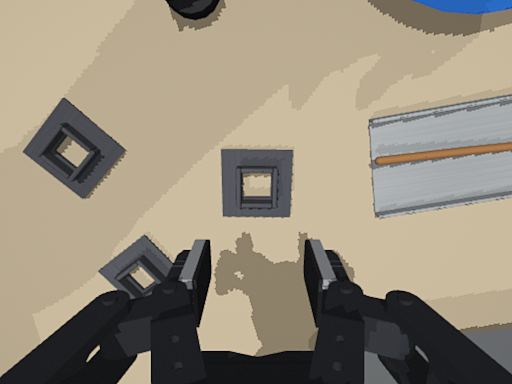

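The target surround is at (256,182), nearly square to the jaws. The decoys are at (74,148) and (140,275).

Run:
```python
from h import *
k=load('w2');im=k['image'];P=cloud(k)
m=(im.max(2)<115).astype(np.uint8);m[225:]=0;m[:,:205]=0;m[:,310:]=0;m[:140]=0
h=max(cv2.findContours(m,0,2)[0],key=cv2.contourArea)[:,0]
for z in(3,5):print(z,cv2.minAreaRect(np.array([ray(k,a,b,z)[:2] for a,b in h],np.float32)))
q=P[140:225,205:310].reshape(-1,3);c=q[(q[:,2]>15)];print('collar',len(c),c[:,2].mean(),cv2.minAreaRect(c[:,:2].astype(np.float32)))
pl=q[(q[:,2]>4)&(q[:,2]<6.5)];print('plate z',np.median(pl[:,2]),cv2.minAreaRect(pl[:,:2].astype(np.float32)));tb=q[q[:,2]<3];print(np.median(tb[:,2]))
cmd=(np.array([475.5,150.8,195.0]),np.radians(-14.85));json.dump([cmd[0].tolist(),cmd[1]],open('cmd.json','w'))
a=[read_state()['tool_pos'] for _ in range(5)];print(np.std(a,0),np.mean(a,0))
```

```text
3 ((475.6040344238281, 150.82809448242188), (60.64360427856445, 60.471893310546875), 74.04566955566406)
5 ((475.76220703125, 151.40890502929688), (60.181182861328125, 60.01079559326172), 74.045654296875)
collar 691 17.123721005419267 ((475.947998046875, 151.36622619628906), (33.77203369140625, 34.048133850097656), 74.53524780273438)
plate z 5.451710455603802 ((475.74871826171875, 150.82627868652344), (60.68558883666992, 60.09609603881836), 74.77735900878906)
0.47550836885699255
[5.68434189e-14 0.00000000e+00 0.00000000e+00] [475.57923705 150.66358813 195.09846382]
```

>>> {"fn": "send_rows", "kwargs": {"steps": [[50,0.5,0.2,0.012],[90,0.5,0.2,0.012],[107,0.5,0.2,0.012],[116,0.5,0.2,0.012],[116,0.5,0.2,0.012]]}}

```text
clock: 3.38
tool_pos: [475.9, 152.4, 79.5]
ee_rot: [0.701, 0.095, 0.701, -0.095]
ft_force: [0.2, -0.1, -0.3]
grip_width: 46.1
```

>>> {"fn": "send_rows", "kwargs": {"steps": [[0,0,0,0],[0,0,0,0],[0,0,0,0],[0,0,0,0],[0,0,0,0]], "claw": 20}}

```text
clock: 4.0
tool_pos: [476.3, 152.7, 80.4]
ee_rot: [0.702, 0.095, 0.7, -0.095]
ft_force: [-1.1, -0.7, 6.2]
grip_width: 31.9
```

Run:
```python
from h import *
c=adv(cur(),[116,.5,.2,.012]);s=read_state();print(s['tool_pos'],s['grip_width'],s['ft_force'])
k=grab('wrist','w3')
```

```text
cmd [475.82 151.23  79.  ] -15.54
[476.3274377  152.74668011  80.42199611] 31.881006719818256 [-1.12554422 -0.70696413  6.21690846]
```

View pics/w3.png

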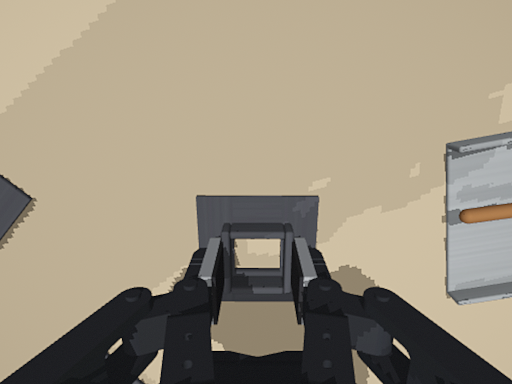

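Run:
```python
from h import *
json.dump([[475.01+.3,152.08+.5,78.91],np.radians(-14.72-.69)],open('cmd.json','w'))
def sides(tag,m,z,box):
    k=load(tag);im=k['image'].max(2).astype(float)
    u0,u1,v0,v1,th=box
    # subpixel crossing at each side
    def cross(line,th):
        i=np.nonzero((line[:-1]>=th)&(line[1:]<th))[0];j=np.nonzero((line[:-1]<th)&(line[1:]>=th))[0]
        f=lambda a:a+(line[a]-th)/(line[a]-line[a+1])
        return f(i[0]),f(j[-1])
    out={}
    L=[];Rr=[]
    for v in range(v0+18,v1-18):
        a,b=cross(im[v,u0:u1],th);L.append(ray(k,u0+a,v,z));Rr.append(ray(k,u0+b,v,z))
    T=[];B=[]
    for u in range(u0+22,u1-22):
        a,b=cross(im[v0:v1,u],th);T.append(ray(k,u,v0+a,z));B.append(ray(k,u,v0+b,z))
    for n,q in zip('LRTB',(L,Rr,T,B)):
        q=np.array(q,np.float32)[:,:2];l=cv2.fitLine(q,cv2.DIST_HUBER,0,.01,.01).ravel();print(tag,n,np.degrees(np.arctan(l[1]/l[0])).round(2),q.mean(0))
sides('w1',0,68,(212,306,140,230,110))
sides('w2',0,4,(210,304,140,226,115))
s=read_state();k=load('w1');print(np.degrees(np.arctan2(k['extrinsics'][1,0],k['extrinsics'][0,0])));k=load('w2');print(np.degrees(np.arctan2(k['extrinsics'][1,0],k['extrinsics'][0,0])))
```

```text
w1 L 83.53 [ 491.91614 -116.51481]
w1 R 84.69 [ 554.478   -123.00075]
w1 T -5.42 [526.6584  -89.23598]
w1 B -6.11 [ 520.2073  -152.24185]
w2 L 74.69 [447.27005 159.84523]
w2 R 75.03 [504.58926 144.69002]
w2 T -15.87 [483.46008 180.23607]
w2 B -15.29 [468.08752  122.241844]
-5.928337934275949
-14.813652624368508
```

Run:
```python
from h import *
c=cur();print(go([523.2,-118.7,198.9],c[1]+.166,c))
```

```text
[-1.19990e+02 -2.48802e+02  1.18254e+02 -1.66000e-01]
```

>>> {"fn": "send_rows", "kwargs": {"steps": [[-30,0,0,0],[-80,0,0,0],[-120,-20,10,-0.03],[-120,-75,36,-0.166],[-120,-130,62,-0.166],[-120,-185,88,-0.166],[-120,-230,109,-0.166],[-120,-248.8,118.3,-0.166],[-120,-248.8,118.3,-0.166],[-120,-248.8,118.3,-0.166]]}}

```text
clock: 5.3
tool_pos: [523.4, -116.9, 199.2]
ee_rot: [0.706, 0.036, 0.706, -0.035]
ft_force: [-0.4, 0.4, -0.8]
grip_width: 31.8
```

Run:
```python
from h import *
c=adv(cur(),[-120,-248.8,118.3,-.166]);s=read_state();print(s['tool_pos'],s['grip_width'],s['ft_force'],s['ee_rot'])
k=grab('wrist','w4');k=grab('scene','s4');crop(k,170,290,190,290,6,'s4c')
```

```text
cmd [ 523.24 -118.71  198.91] -5.9
[ 523.39363888 -116.85676568  199.17179096] 31.78043231613474 [-0.35141026  0.36061774 -0.81766962] [ 0.7062996   0.03588112  0.70611741 -0.03537837]
```

View pics/w4.png

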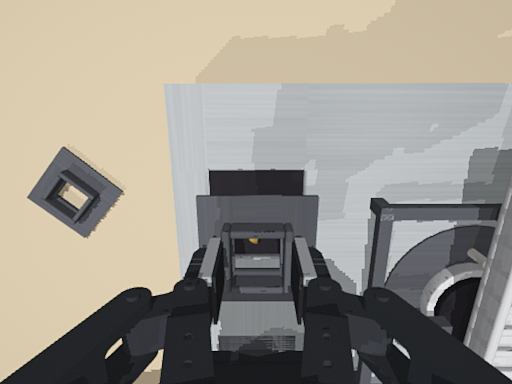

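View pics/s4c.png

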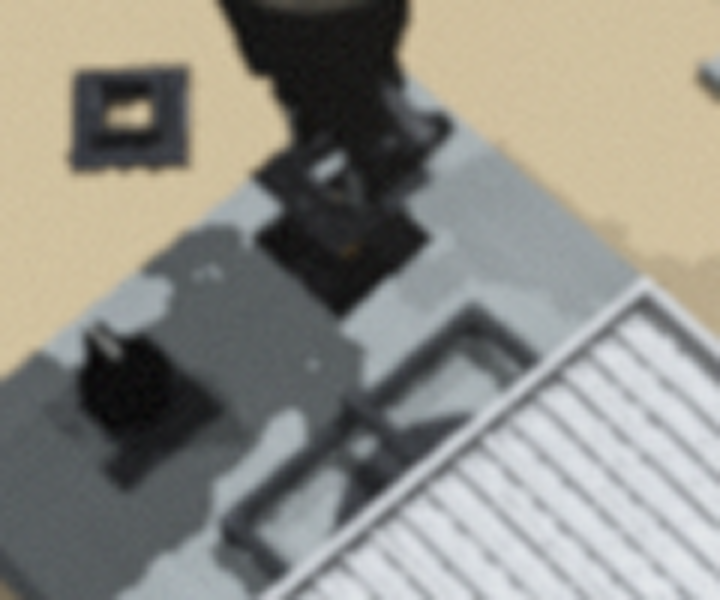

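The held surround covers most of the recess: plate edges are at columns 197–318 from row 195, and the recess's far edge is at row 171. I'll measure both in this one picture to get the remaining offset.

Run:
```python
from h import *
k=load('w4');im=k['image'].max(2).astype(float);P=cloud(k)
crop(k,180,340,150,310,3.7,'w4c')
E=k['extrinsics'];print(E[:3,3])
q=P[160:310,185:335].reshape(-1,3)
print(np.histogram(q[:,2],bins=np.arange(60,150,2.)))
def fitz(lo,hi):
    a=q[(q[:,2]>lo)&(q[:,2]<hi)];return a
pl=P[197:240,200:316];z=pl[...,2];print('plate z rows',[np.nanmedian(z[i]).round(1) for i in range(0,24,3)])
# edges
for v in(176,180,184,188):
    r=im[v,190:325];print(v,r[10:25].astype(int).tolist(),r[105:122].astype(int).tolist())
for v in(200,206,212,218):
    r=im[v,185:335];print(v,r[5:20].astype(int).tolist(),r[125:142].astype(int).tolist())
for u in(225,250,275,295):print(u,im[162:205,u].astype(int).tolist())
```

```text
[532.11459324 -38.79795012 269.53578734]
(array([   0,    2, 1810, 1334, 1578, 4366,   41,    0,    0,    0,    0,
          0,    0,    0,    0,    0,    0,    0,    0,    0,    5,   27,
          7,    0,    0,    0,    0,    0,    0,   41,  182, 2321, 2975,
        253,  259,  283,  330, 1107,  901,  148,  159,  184,  167,  172]), array([ 60.,  62.,  64.,  66.,  68.,  70.,  72.,  74.,  76.,  78.,  80.,
        82.,  84.,  86.,  88.,  90.,  92.,  94.,  96.,  98., 100., 102.,
       104., 106., 108., 110., 112., 114., 116., 118., 120., 122., 124.,
       126., 128., 130., 132., 134., 136., 138., 140., 142., 144., 146.,
       148.]))
plate z rows [np.float64(124.1), np.float64(124.2), np.float64(124.0), np.float64(124.1), np.float64(124.1), np.float64(124.1), np.float64(124.0), np.float64(124.2)]
176 [197, 199, 200, 198, 194, 186, 177, 199, 191, 30, 37, 49, 49, 49, 48] [47, 45, 47, 46, 45, 46, 45, 39, 77, 132, 161, 180, 197, 203, 200, 201, 201]
180 [196, 199, 201, 199, 195, 191, 188, 197, 175, 60, 38, 47, 49, 48, 49] [46, 47, 47, 45, 47, 47, 44, 36, 93, 143, 164, 183, 196, 199, 198,
[... 996 characters left out ...]
9, 33, 46, 46, 47, 48, 47, 48, 48, 48, 47, 49, 48, 49, 49, 48, 50, 48, 48, 48, 48, 48, 49, 48, 43, 56, 89, 103, 100, 101, 100, 100, 99, 99, 98]
250 [196, 195, 198, 200, 199, 199, 201, 184, 106, 34, 45, 48, 47, 47, 47, 48, 48, 48, 49, 47, 48, 46, 47, 47, 48, 47, 48, 48, 48, 47, 49, 46, 46, 73, 95, 96, 95, 93, 94, 94, 95, 98, 97]
275 [178, 178, 181, 182, 182, 183, 176, 131, 53, 36, 39, 41, 41, 41, 41, 41, 40, 41, 40, 41, 42, 41, 43, 40, 42, 42, 42, 42, 41, 42, 42, 40, 52, 83, 97, 96, 94, 94, 94, 94, 96, 97, 95]
295 [177, 176, 180, 180, 181, 180, 184, 161, 55, 32, 42, 47, 46, 47, 47, 48, 45, 44, 46, 43, 41, 42, 42, 42, 40, 41, 41, 40, 41, 40, 42, 40, 38, 52, 84, 102, 98, 98, 98, 97, 97, 98, 97]
```

View pics/w4c.png

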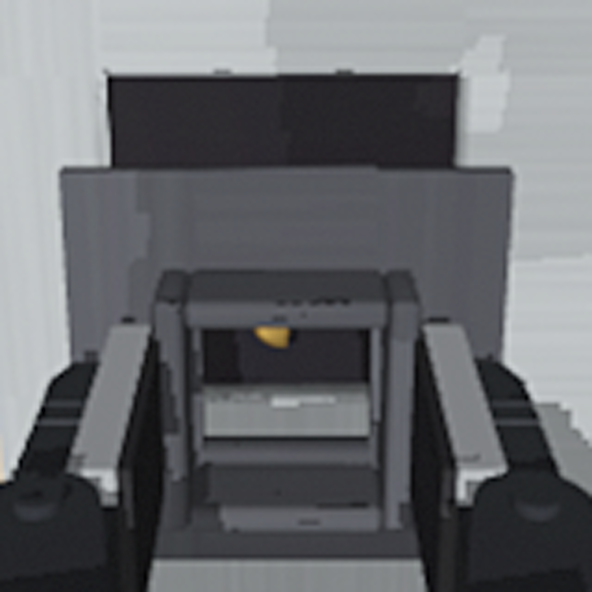

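Run:
```python
from h import *
def edges(tag,items):
    k=load(tag);im=k['image'].max(2).astype(float);X=k['extrinsics'][:3,0];Y=np.array([-X[1],X[0],0]);X=np.array([X[0],X[1],0])
    o=k['extrinsics'][:3,3];r={}
    for n,kind,rng,a,b,th,z in items:
        out=[]
        for t in rng:
            line=im[t,a:b] if kind=='h' else im[a:b,t]
            s=line-th;i=np.nonzero(s[:-1]*s[1:]<=0)[0]
            i=i[0];p=a+i+s[i]/(s[i]-s[i+1])
            w=ray(k,p,t,z) if kind=='h' else ray(k,t,p,z)
            out.append([(w-o)@X,(w-o)@Y])
        out=np.array(out);sl=np.polyfit(out[:,1],out[:,0],1)[0] if kind=='h' else np.polyfit(out[:,0],out[:,1],1)[0]
        r[n]=out.mean(0);print(tag,n,out.mean(0).round(2),out.std(0).round(2),'ang',np.degrees(np.arctan(sl if kind=='v' else -sl)).round(2))
    return r
edges('w4',[('pT','v',range(215,300),160,182,110,68),('pL','h',range(174,192),195,215,110,68),('pR','h',range(174,192),295,315,80,68),
 ('sT','v',range(205,312),185,203,72,124.1),('sL','h',range(198,225),186,205,150,124.1),('sR','h',range(198,225),308,326,135,124.1)])
edges('w1',[('pT','v',range(230,288),140,160,110,68),('pB','v',range(230,288),212,232,110,68),('pL','h',range(155,215),212,235,110,68),('pR','h',range(155,215),285,306,80,68)])
```

```text
w4 pT [ -0.12 -50.61] [16.05  0.21] ang 0.57
w4 pL [-31.97 -59.38] [0.12 3.58] ang 1.39
w4 pR [ 30.22 -59.37] [0.08 3.58] ang 0.86Traceback (most recent call last):
  File "<stdin>", line 16, in <module>
  File "<stdin>", line 10, in edges
IndexError: index 0 is out of bounds for axis 0 with size 0
```

```bash
cat > ed.py <<'E'
from h import *
def edges(tag,items):
    k=load(tag);im=k['image'].max(2).astype(float);X=k['extrinsics'][:3,0];Y=np.array([-X[1],X[0],0]);X=np.array([X[0],X[1],0])
    o=k['extrinsics'][:3,3]
    for n,kind,rng,a,b,th,z in items:
        out=[]
        for t in rng:
            line=im[t,a:b] if kind=='h' else im[a:b,t]
            s=line-th;i=np.nonzero(s[:-1]*s[1:]<=0)[0]
            if len(i)==0: continue
            i=i[0];p=a+i+s[i]/(s[i]-s[i+1])
            w=ray(k,p,t,z) if kind=='h' else ray(k,t,p,z)
            out.append([(w-o)@X,(w-o)@Y])
        out=np.array(out);sl=np.polyfit(out[:,1],out[:,0],1)[0] if kind=='h' else np.polyfit(out[:,0],out[:,1],1)[0]
        print(tag,n,len(out),out.mean(0).round(2),out.std(0).round(2),'ang',np.degrees(np.arctan(sl if kind=='v' else -sl)).round(2))
E
python3 - <<'E'
from ed import *
edges('w4',[('pT','v',range(215,300),160,182,110,68),('pL','h',range(174,192),195,215,110,68),('pR','h',range(174,192),295,315,80,68),
 ('sT','v',range(205,312),185,203,72,124.1),('sL','h',range(198,225),186,205,150,124.1),('sR','h',range(198,225),308,326,135,124.1)])
edges('w1',[('pT','v',range(230,288),140,160,110,68),('pB','v',range(230,288),212,232,110,68),('pL','h',range(155,215),212,235,110,68),('pR','h',range(155,215),285,306,80,68)])
E
```

```text
w4 pT 85 [ -0.12 -50.61] [16.05  0.21] ang 0.57
w4 pL 18 [-31.97 -59.38] [0.12 3.58] ang 1.39
w4 pR 18 [ 30.22 -59.37] [0.08 3.58] ang 0.86
w4 sT 100 [  1.18 -49.28] [14.08  0.2 ] ang -0.04
w4 sL 27 [-29.96 -57.49] [0.04 4.12] ang -0.03
w4 sR 27 [ 29.71 -57.48] [0.06 4.12] ang -0.41
w1 pT 58 [  1.04 -47.32] [13.69  0.15] ang 0.46
w1 pB 58 [   1.13 -110.65] [14.73  0.09] ang -0.15
w1 pL 60 [-30.7  -78.09] [ 0.19 15.35] ang -0.36
w1 pR 60 [ 31.76 -78.08] [ 0.15 15.35] ang 0.5
```

>>> {"fn": "send_rows", "kwargs": {"steps": [[0,-3,-0.8,-0.01],[0,-3,-0.8,-0.01],[20,-3,-0.8,-0.01],[38,-3,-0.8,-0.01],[43,-3,-0.8,-0.01],[43,-3,-0.8,-0.01]]}}

```text
clock: 6.15
tool_pos: [522.1, -121.6, 155.7]
ee_rot: [0.706, 0.033, 0.707, -0.033]
ft_force: [-0.1, -0.8, -1.1]
grip_width: 32.2
```

Run:
```python
from ed import *
c=adv(cur(),[43,-3,-.8,-.01]);s=read_state();print(s['tool_pos'],s['grip_width'],s['ft_force'],s['ee_rot'])
k=grab('wrist','w5');crop(k,180,340,150,310,3.7,'w5c')
```

```text
cmd [ 522.14 -121.61  155.91] -5.33
[ 522.10486083 -121.59137447  155.66700936] 32.183701595804976 [-0.11142441 -0.80986104 -1.11372414] [ 0.70609674  0.03295738  0.70659116 -0.03271302]
```

View pics/w5c.png

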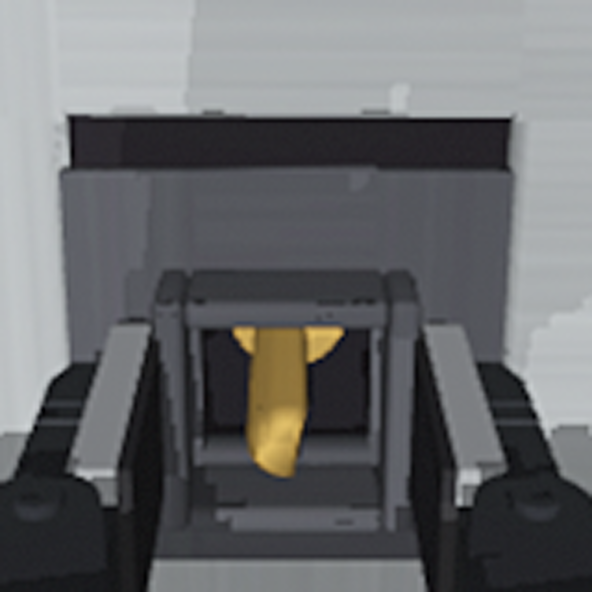

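Earlier readings were lagging while the arm settled; cmd and measured poses now agree. Re-measuring in this view.

Run:
```python
from ed import *
k=load('w5');P=cloud(k);print(np.nanmedian(P[200:218,210:300,2]))
z=np.nanmedian(P[200:218,210:300,2])
edges('w5',[('pT','v',range(205,310),175,190,110,69),('pL','h',range(184,192),190,210,110,69),('pR','h',range(184,192),308,328,80,69),
 ('sT','v',range(205,312),188,203,72,z),('sL','h',range(198,225),186,205,150,z),('sR','h',range(198,225),308,326,135,z)])
s=read_state();print(s['tool_pos'],k['extrinsics'][:3,3])
im=k['image'].max(2).astype(int)
for u in(225,250,295):print(im[175:203,u])
for v in(186,190):print(im[v,190:210],im[v,308:328])
```

```text
80.58406272432084
w5 pT 105 [ -0.24 -45.49] [15.62  0.18] ang -0.41
w5 pL 8 [-30.75 -49.02] [0.01 1.25] ang -0.38
w5 pR 8 [ 31.   -48.99] [0.06 1.24] ang -2.35
w5 sT 107 [  0.26 -49.38] [14.97  0.19] ang -0.0
w5 sL 27 [-30.32 -57.56] [0.07 4.12] ang -0.85
w5 sR 27 [ 29.89 -57.52] [0.04 4.12] ang -0.29
[ 522.40675142 -121.63616303  156.17695072] [530.26766911 -43.41592667 225.98460194]
[198 196 197 195 198 181  90  28  38  40  41  40  42  41  39  39  41  41
  38  37  53  86 100  98  97  96  97  97]
[179 179 178 176 178 171 125  25  37  41  42  41  39  40  39  41  39  41
  37  40  69  92  93  92  92  92  92  93]
[178 176 177 176 176 180 156  19  35  39  41  39  41  40  39  39  40  38
  40  36  49  83  97  96  94  94  95  94]
[195 193 191 189 190 187 185 176 119  23  41  49  48  50  48  47  47  46
  47  47] [ 39  42  39  41  39  40  40  40  34  55 110 139 148 160 174 182 183 182
 182 182]
[195 194 192 189 188 184 184 195 158  15  40  49  49  49  49  49  48  48
  46  47] [ 40  39  40  41  38  41  38  38  32  83 127 141 153 165 176 181 181 181
 180 180]
```

>>> {"fn": "send_rows", "kwargs": {"steps": [[0,2,0.3,0],[0,2,0.3,0],[3,2,0.3,0],[5,2,0.3,0],[7,2,0.3,0],[7,2,0.3,0],[7,2,0.3,0]]}}

```text
clock: 7.08
tool_pos: [522.7, -119.7, 148.9]
ee_rot: [0.706, 0.033, 0.706, -0.033]
ft_force: [-0.2, -0.9, -1.3]
grip_width: 32.0
```

Run:
```python
from ed import *
c=adv(cur(),[7,2,.3,0]);s=read_state();print(s['tool_pos'],s['grip_width'],s['ft_force'],s['wrist_torque'])
k=grab('wrist','w6');crop(k,180,340,150,310,3.7,'w6c')
P=cloud(k);print(np.nanmedian(P[200:218,210:300,2]))
```

```text
cmd [ 522.63 -119.65  148.91] -5.33
[ 522.69217903 -119.73820473  148.9244911 ] 32.04983139611344 [-0.24547213 -0.88948987 -1.33324923] [ 0.02791636 -0.03469654  0.04254839]
73.85544031461193
```

View pics/w6c.png

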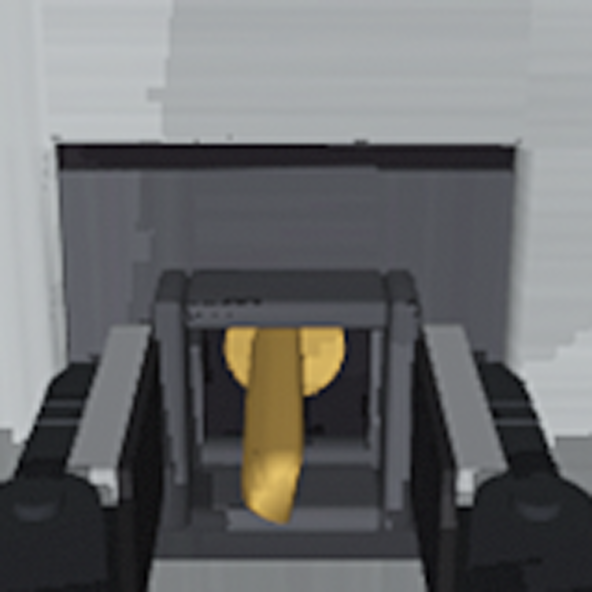

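The plate is centred in the recess mouth with even margins left and right. I'll lower it onto the floor.

>>> {"fn": "send_rows", "kwargs": {"steps": [[2,0,0,0],[3.5,0,0,0],[4.5,0,0,0],[5,0,0,0],[5,0,0,0],[5,0,0,0]]}}

```text
clock: 7.88
tool_pos: [522.7, -119.7, 145.4]
ee_rot: [0.706, 0.033, 0.706, -0.033]
ft_force: [-8.5, 1.2, 17.7]
grip_width: 32.0
```

Run:
```python
from ed import *
c=adv(cur(),[5,0,0,0]);s=read_state();print(s['tool_pos'],s['grip_width'],s['ft_force'],s['wrist_torque'])
k=grab('wrist','w7');crop(k,180,340,150,310,3.7,'w7c')
P=cloud(k);print(np.nanmedian(P[200:218,210:300,2]),np.nanmedian(P[160:180,210:300,2]))
```

```text
cmd [ 522.63 -119.65  143.91] -5.33
[ 522.70403166 -119.7288569   145.38756568] 32.01470476326907 [-8.45402121  1.17136829 17.66660462] [ 0.32669973  1.68941973 -0.04784622]
70.38203279323932 70.36568767748038
```

View pics/w7c.png

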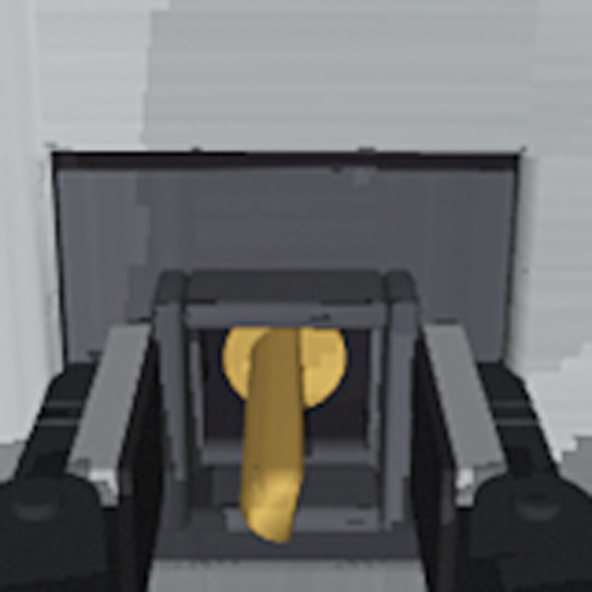

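Plate top 70.4 against hob 70.4: flush, with 18 N of contact. Release and back off.

>>> {"fn": "send_rows", "kwargs": {"steps": [[-1.5,0,0,0],[-1.5,0,0,0],[-1.5,0,0,0],[-1.5,0,0,0]], "claw": 54}}

```text
clock: 8.43
tool_pos: [522.6, -119.7, 145.2]
ee_rot: [0.706, 0.033, 0.706, -0.033]
ft_force: [-0.4, -0.1, 0.0]
grip_width: 46.0
```

>>> {"fn": "send_rows", "kwargs": {"steps": [[-15,0,0,0],[-40,0,0,0],[-54.5,0,0,0],[-54.5,0,0,0],[-54.5,0,0,0],[-54.5,0,0,0]]}}

```text
clock: 9.18
tool_pos: [522.2, -119.7, 199.1]
ee_rot: [0.706, 0.033, 0.707, -0.033]
ft_force: [-0.7, -0.2, 0.0]
grip_width: 45.9
```

Run:
```python
from ed import *
c=adv(cur(),[-56,0,0,0]);s=read_state();print(s['tool_pos'],s['grip_width'],s['ft_force'])
k=grab('wrist','w8');crop(k,195,325,140,270,4.5,'w8c')
P=cloud(k);q=P[150:260,200:320].reshape(-1,3)
for a,b in((69,72.5),(80.5,84)):
    w=q[(q[:,2]>a)&(q[:,2]<b)];print(np.median(w[:,2]),cv2.minAreaRect(w[:,:2].astype(np.float32)))
t=q[q[:,2]>101.5];print(len(t),t.mean(0),cv2.minAreaRect(t[:,:2].astype(np.float32)))
```

```text
cmd [ 522.63 -119.65  199.91] -5.33
[ 522.24598005 -119.69571431  199.09414419] 45.94087545926133 [-0.73271557 -0.21685565  0.03925476]
70.40408180255244 ((524.5498046875, -117.71623992919922), (79.06475067138672, 82.75109100341797), 84.74795532226562)
82.21379695558917 ((523.4351806640625, -121.35154724121094), (34.38632583618164, 34.0567512512207), 84.1799545288086)
669 [ 526.59103431 -113.15333736  132.45688416] ((524.3511962890625, -116.92765808105469), (16.615833282470703, 56.27853012084961), 85.10765075683594)
```

View pics/w8.png

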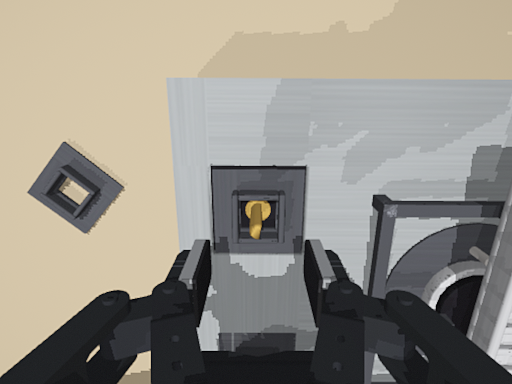

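View pics/w8c.png

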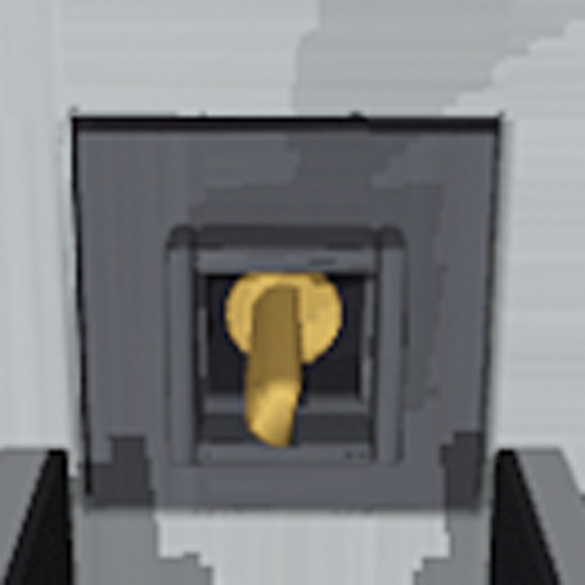

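The surround sits flush and its collar top is at 82 mm, as it should be. Now the spindle flat and axis from this closer view.

Run:
```python
from ed import *
k=load('w8');P=cloud(k);im=k['image'].astype(int)
crop(k,238,278,195,245,13,'w8d')
w=P[195:250,240:275];m=(w[...,2]>101.5)&(w[...,2]<106);v,u=np.nonzero(m);print(m.sum(),w[m].mean(0),u.min()+240,u.max()+240,v.min()+195,v.max()+195)
X=k['extrinsics'][:3,0];print('camyaw',np.degrees(np.arctan2(X[1],X[0])))
R=im[...,0];pts=[];lp=[]
for v in range(218,240):
    row=R[v,240:275];print(v,row[5:27].tolist(),w[v-195,5:27,2].round(0).astype(int).tolist() if v%3==0 else '')
```

```text
141 [ 522.01171512 -119.31731062  103.04004027] 250 261 224 239
camyaw -5.356695632572867
218 [34, 32, 27, 41, 94, 124, 127, 129, 129, 134, 140, 141, 141, 142, 144, 132, 102, 163, 204, 193, 165, 112] 
219 [34, 34, 32, 23, 44, 100, 129, 130, 131, 135, 140, 141, 142, 142, 144, 133, 109, 152, 190, 162, 72, 14] [66, 66, 66, 66, 66, 66, 88, 91, 93, 93, 95, 94, 93, 94, 94, 95, 95, 66, 65, 67, 67, -9223372036854775808]
220 [35, 35, 36, 28, 53, 106, 132, 130, 131, 136, 141, 142, 142, 143, 143, 134, 105, 94, 105, 81, 20, 30] 
221 [35, 35, 33, 29, 54, 107, 133, 132, 130, 135, 140, 141, 143, 143, 144, 136, 94, 16, 21, 26, 30, 34] 
222 [35, 35, 34, 29, 63, 111, 133, 132, 130, 135, 140, 140, 140, 141, 144, 137, 99, 27, 27, 35, 35, 36] [66, 66, 66, 66, 66, 90, 94, 95, 97, 97, 99, 99, 99, 99, 99, 99, 97, 67, 66, 65, 65, 66]
223 [35, 35, 32, 29, 74, 118, 133, 132, 130, 135, 138, 141, 144, 145, 145, 138, 103, 35, 23, 37, 34, 34] 
224 [34, 35, 33, 24, 73, 119, 127, 124, 129, 142, 153, 161, 165, 165, 163, 152, 107, 29, 22, 35, 35, 34] 
225 [32, 34, 34, 24, 72, 116, 122, 122, 138, 160, 182, 191, 193, 19
[... 1334 characters left out ...]
, 102, 104, 103, 102, 76, 76, 74, 75, 76, 75]
235 [54, 54, 54, 50, 56, 106, 182, 213, 206, 192, 184, 175, 168, 154, 103, 41, 53, 56, 54, 55, 54, 56] 
236 [56, 57, 56, 55, 51, 52, 95, 166, 195, 187, 176, 164, 157, 140, 88, 39, 53, 56, 55, 55, 54, 55] 
237 [46, 46, 47, 45, 50, 48, 53, 94, 146, 171, 169, 160, 149, 124, 65, 39, 55, 53, 53, 54, 53, 53] [79, 81, 80, 80, 80, 81, 80, 102, 104, 103, 103, 103, 104, 104, 102, 80, 81, 80, 80, 79, 81, 81]
238 [62, 62, 62, 64, 68, 71, 65, 63, 80, 114, 141, 144, 134, 109, 60, 39, 59, 70, 70, 68, 69, 70] 
239 [94, 93, 93, 92, 92, 91, 90, 89, 85, 83, 89, 98, 102, 93, 74, 70, 81, 92, 91, 90, 91, 90] <stdin>:8: RuntimeWarning: invalid value encountered in cast
```

View pics/w8d.png

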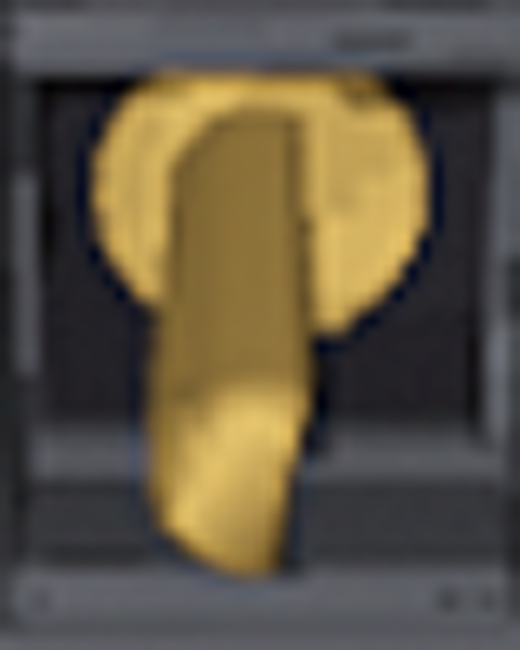

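Run:
```python
from ed import *
k=load('w8');R=k['image'][...,0].astype(float);pts=[];pix=[]
for v in range(227,239):
    row=R[v];bg=row[263:266].mean()
    pk=row[255:258].mean();th=(bg+pk)/2
    for u in range(257,263):
        if row[u]>=th>row[u+1]: p=u+(row[u]-th)/(row[u]-row[u+1])
    pts.append(ray(k,p,v,103)[:2]);pix.append((v,round(p,2)))
print(pix)
q=np.array(pts,np.float32);l=cv2.fitLine(q[1:-1],cv2.DIST_HUBER,0,.01,.01).ravel();a=np.degrees(np.arctan2(l[1],l[0]));print('chord',a,'normal',a-90,a+90,q.mean(0))
n=np.array([np.cos(np.radians(a-90)),np.sin(np.radians(a-90))]); n*=np.sign(n[0]); print('axis from flat',q.mean(0)-1.5*n)
P=cloud(k);w=P[195:250,240:275];m=(w[...,2]>101.5)&(w[...,2]<106);t=w[m][:,:2]
d=np.array([-n[1],n[0]]);s=t@d;print('along-chord mid',(s.max()+s.min())/2,'extent',s.max()-s.min(),'n extent',(t@n).min(),(t@n).max(),'n',n)
print('axis', n*(q.mean(0)@n-1.5)+d*(s.max()+s.min())/2)
```

```text
[(227, np.float64(260.6)), (228, np.float64(260.35)), (229, np.float64(260.19)), (230, np.float64(259.72)), (231, np.float64(259.39)), (232, np.float64(259.4)), (233, np.float64(259.29)), (234, np.float64(259.05)), (235, np.float64(258.76)), (236, np.float64(258.57)), (237, np.float64(258.3)), (238, np.float64(258.1))]
chord 73.60786 normal -16.392143 163.60785 [ 524.03705 -120.37249]
axis from flat [ 522.598   -119.94917]
along-chord mid 32.5998296561513 extent 10.199240916266213 n extent 531.0684996113339 537.3955926031988 n [ 0.9593527 -0.2822099]
axis [ 522.6519601  -119.76588521]
```

Run:
```python
from h import *
c=cur();y=np.radians(100);print(go([467,304,210],y,c))
```

```text
[-10.09  416.657 -94.709   1.303]
```

>>> {"fn": "send_rows", "kwargs": {"steps": [[-10,60,-14,-0.18],[-10,120,-27,-0.36],[-10,180,-41,-0.54],[-10,240,-55,-0.72],[-10,300,-68,-0.9],[-10,360,-82,-1.08],[-10,416.7,-94.7,-1.26],[-10,416.7,-94.7,-1.44],[-10,416.7,-94.7,-1.62],[-10,416.7,-94.7,-1.8],[-10,416.7,-94.7,-1.838],[-10,416.7,-94.7,-1.838],[-10,416.7,-94.7,-1.838],[-10,416.7,-94.7,-1.838]], "claw": 40}}

```text
clock: 10.98
tool_pos: [467.1, 304.0, 210.0]
ee_rot: [-0.455, 0.541, -0.455, -0.541]
ft_force: [0.1, -1.1, -0.2]
grip_width: 34.3
```

Run:
```python
from ed import *
c=adv(cur(),[-10,416.7,-94.7,-1.838]);s=read_state();R=Rq(s['ee_rot']);print(s['tool_pos'],s['grip_width'],np.degrees(np.arctan2(R[1,2],R[0,2])),s['joints'].round(2))
k=grab('wrist','w9');crop(k,190,320,120,250,4.5,'w9c')
s=read_state();print(s['tool_pos'])
```

```text
cmd [467.01 304.04 209.91] 99.98
[467.10438991 303.95311824 209.98821892] 34.27104376807952 99.90523381228066 [ 0.16  0.37 -0.98  1.77  0.34  1.18  0.82]
[467.07799441 303.99131693 209.99030597]
```

View pics/w9.png

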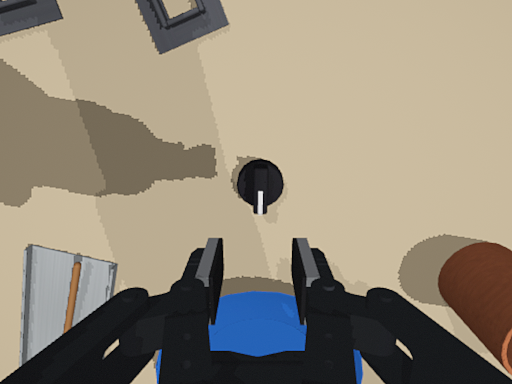

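The knob is at (260,185), with its white pointer line at column 261, rows 192–213, pointing away from the robot. Measuring the bar.

Run:
```python
from ed import *
k=load('w9');P=cloud(k);q=P[140:225,225:300].reshape(-1,3)
b=q[q[:,2]>31];print('bar',len(b),np.median(b[:,2]),cv2.minAreaRect(b[:,:2].astype(np.float32)),b.mean(0))
c=(b[:,:2]-b[:,:2].mean(0));U,S,V=np.linalg.svd(c,full_matrices=False);print('pca',np.degrees(np.arctan2(V[0,1],V[0,0])))
for z0,z1 in((17,30),(13,19)):
    a=q[(q[:,2]>z0)&(q[:,2]<z1)];print(z0,len(a),np.median(a[:,2]),cv2.minEnclosingCircle(a[:,:2].astype(np.float32)))
im=k['image'];m=(im.min(2)>150);m[:185]=0;m[225:]=0;m[:,:250]=0;m[:,272:]=0
v,u=np.nonzero(m);w=np.array([ray(k,a,b,34)[:2] for a,b in zip(u,v)],np.float32);w=w[w[:,0]<495] if False else w
print(len(w),w.mean(0),w.min(0),w.max(0));l=cv2.fitLine(w,cv2.DIST_L2,0,.01,.01).ravel();print('white',np.degrees(np.arctan2(l[1],l[0])))
# dark skirt contour on worktop
d=(im.max(2)<60).astype(np.uint8);d[225:]=0;d[:140]=0;d[:,:225]=0;d[:,300:]=0
h=max(cv2.findContours(d,0,2)[0],key=cv2.contourArea)[:,0];print('skirt z16',cv2.minEnclosingCircle(np.array([ray(k,a,b,16)[:2] for a,b in h],np.float32)))
```

```text
bar 678 34.16693313203332 ((469.0740661621094, 306.35076904296875), (40.6038703918457, 11.861089706420898), 8.539310455322266) [468.05020306 306.18746415  34.11168211]
pca 8.682358618959302
17 180 17.388395222938613 ((467.7767639160156, 306.4565124511719), 19.624813079833984)
13 1045 16.158122104745757 ((468.74102783203125, 306.32855224609375), 20.80756187438965)
266 [485.4629  308.68295] [467.71964 299.8475 ] [497.43106 320.0012 ]
white 12.509567
skirt z16 ((469.8065185546875, 306.8646545410156), 24.741241455078125)
```

View pics/w9c.png

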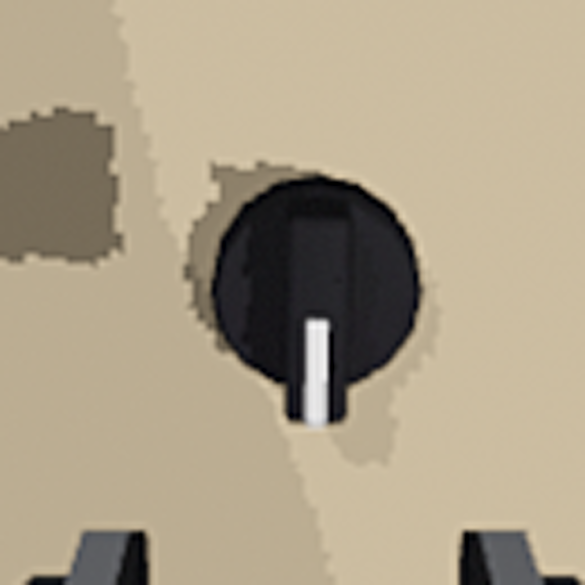

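>>> {"fn": "send_rows", "kwargs": {"steps": [[40,-2.4,1.9,0.024],[80,-2.4,1.9,0.024],[105,-2.4,1.9,0.024],[115,-2.4,1.9,0.024],[119,-2.4,1.9,0.024],[119,-2.4,1.9,0.024],[119,-2.4,1.9,0.024]]}}

```text
clock: 11.9
tool_pos: [469.6, 306.5, 91.9]
ee_rot: [-0.462, 0.536, -0.461, -0.536]
ft_force: [0.4, -1.0, -0.0]
grip_width: 34.0
```

>>> {"fn": "send_rows", "kwargs": {"steps": [[0,0,0,0],[0,0,0,0],[0,0,0,0],[0,0,0,0],[0,0,0,0],[0,0,0,0]], "claw": 0}}

```text
clock: 12.65
tool_pos: [469.5, 306.5, 91.6]
ee_rot: [-0.461, 0.536, -0.461, -0.536]
ft_force: [-1.9, -1.1, 6.5]
grip_width: 10.5
```

Run:
```python
from ed import *
c=adv(cur(),[119,-2.4,1.9,.024]);s=read_state();print(s['tool_pos'],s['grip_width'],s['ft_force'])
k=grab('wrist','w10');crop(k,180,340,150,310,3.7,'w10c')
```

```text
cmd [469.05 306.33  90.91] 98.61
[469.53762074 306.45272719  91.61704941] 10.462766528642948 [-1.89172974 -1.0861678   6.4525223 ]
```

View pics/w10c.png

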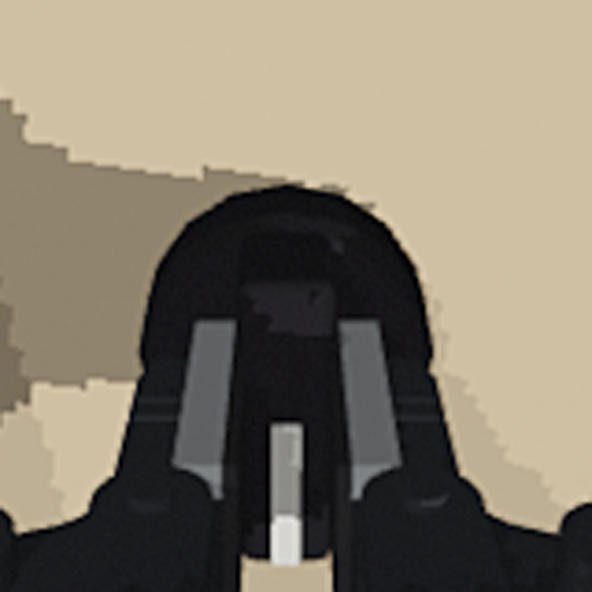

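Run:
```python
from h import *
c=cur();print(go([522.6,-119.8,206],np.radians(74),c))
```

```text
[-115.09    10.835 -429.345    0.43 ]
```

>>> {"fn": "send_rows", "kwargs": {"steps": [[-40,0,0,0],[-90,0,0,0],[-125,1,-20,0.03],[-125,3,-75,0.1],[-125,4,-130,0.18],[-125,5,-185,0.25],[-125,6,-240,0.32],[-125,8,-295,0.38],[-125,9,-350,0.43],[-125,10,-400,0.43],[-120,10.8,-425,0.43],[-115,10.8,-429.3,0.43],[-115,10.8,-429.3,0.43],[-115,10.8,-429.3,0.43],[-115,10.8,-429.3,0.43],[-115,10.8,-429.3,0.43]]}}

```text
clock: 14.7
tool_pos: [522.8, -119.3, 206.1]
ee_rot: [0.565, -0.426, 0.565, 0.426]
ft_force: [-0.0, 0.5, -0.7]
grip_width: 10.4
```

Run:
```python
from ed import *
c=adv(cur(),[-115,10.8,-429.3,.43]);s=read_state();R=Rq(s['ee_rot']);print(s['tool_pos'],s['grip_width'],s['ft_force'],np.degrees(np.arctan2(R[1,2],R[0,2])))
k=grab('wrist','w11');k=grab('scene','s11');crop(k,170,290,180,280,6,'s11c')
```

```text
cmd [ 522.63 -119.75  205.91] 73.97
[ 522.79749098 -119.28479053  206.14693355] 10.42343306162309 [-0.01469547  0.51555104 -0.72052838] 74.0193846675296
```

View pics/w11.png

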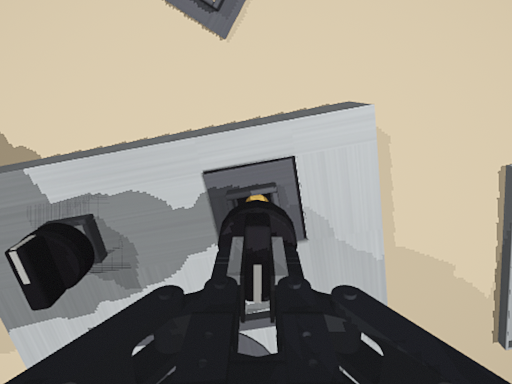

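View pics/s11c.png

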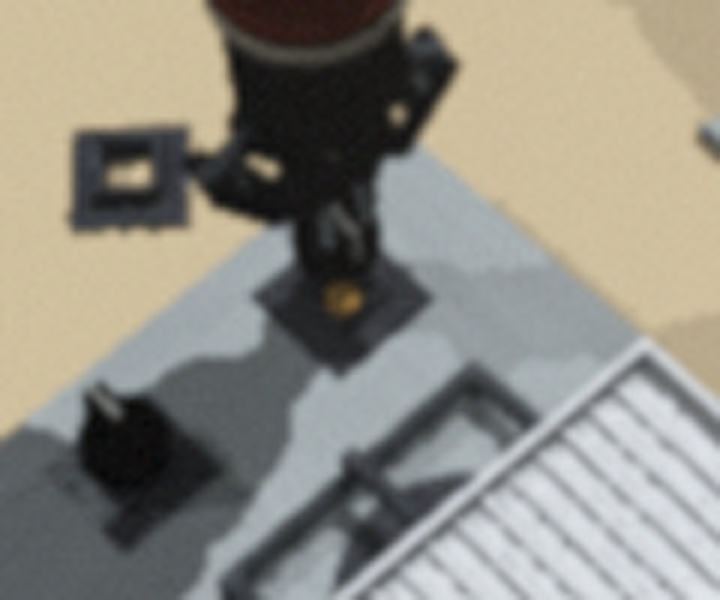

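Run:
```python
from ed import *
k=load('w11');im=k['image'];P=cloud(k);E=k['extrinsics']
w=P[185:345,205:310];
print(np.histogram(w[...,2][np.isfinite(w[...,2])],bins=np.arange(60,170,5.)))
q=w.reshape(-1,3);s=q[(q[:,2]>126)&(q[:,2]<132)]
# skirt outer rim: upper silhouette columns
m=im.max(2)<48
pts=[]
for u in range(222,293,2):
    for v in range(190,260):
        if m[v,u] and P[v,u,2]>105: pts.append((u,v));break
z=np.median(s[:,2]);print('skirt z',z,len(s))
W=np.array([ray(k,a,b,z)[:2] for a,b in pts]);
A=np.c_[2*W,np.ones(len(W))];x=np.linalg.lstsq(A,(W**2).sum(1),rcond=None)[0];print('circle',x[:2],np.sqrt(x[2]+x[:2]@x[:2]))
from scipy.optimize import least_squares
r=least_squares(lambda c:np.hypot(*(W-c).T)-21,x[:2],loss='huber',f_scale=.5);print(r.x,np.abs(r.fun).mean())
mw=(im.min(2)>110);mw[:255]=0;mw[310:]=0;mw[:,:248]=0;mw[:,268:]=0;v,u=np.nonzero(mw&(np.abs(P[...,2]-148)<4));print(len(u),u.mean() if len(u) else 0)
wl=P[v,u];print(wl.mean(0),wl[:,:2].min(0),wl[:,:2].max(0));l=cv2.fitLine(wl[:,:2].astype(np.float32),cv2.DIST_L2,0,.01,.01).ravel();print(np.degrees(np.arctan2(l[1],l[0])))
```

```text
(array([  40, 1621, 2716,  116,  532,  192,  233,    0,    0,    0,    2,
        184,  217,  560,  972,  168,  342, 2109,  436,  382,  473]), array([ 60.,  65.,  70.,  75.,  80.,  85.,  90.,  95., 100., 105., 110.,
       115., 120., 125., 130., 135., 140., 145., 150., 155., 160., 165.]))
skirt z 130.36774349108555 1414
circle [ 515.69780189 -117.56820482] 18.652604198392822
[ 518.27657523 -118.27133675] 0.4100850071893315
273 256.87179487179486
[ 530.92898269 -122.10501007  149.19323792] [ 520.7338278  -128.99944567] [ 541.46271255 -117.96474833]
-17.015757
```

Run:
```python
from ed import *
from scipy.optimize import least_squares
k=load('w11');im=k['image'];P=cloud(k)
m=im.max(2)<48;pts=[]
for u in range(226,290,2):
    for v in range(190,260):
        if m[v,u] and P[v,u,2]>105: pts.append((u,v));break
for z in(114.5,):
    W=np.array([ray(k,a,b-.5,z)[:2] for a,b in pts]);r=least_squares(lambda c:np.hypot(*(W-c).T)-21,[522,-119],loss='huber',f_scale=.5);print(z,r.x,np.abs(r.fun).mean())
q=P[185:345,205:310].reshape(-1,3);s=q[(q[:,2]>129)&(q[:,2]<131.5)];n=np.array([np.cos(np.radians(-16)),np.sin(np.radians(-16))]);t=s[:,:2]@n;print('skirt top min along bar',np.percentile(t,[0.2,1]),'axis->',np.percentile(t,.5)+21,'spindle',np.array([522.6,-119.8])@n)
wl=q[(q[:,2]>146)&(q[:,2]<150.5)];t=wl[:,:2]@n;print('bar',t.min(),t.max())
print(read_state()['tool_pos'])
```

```text
114.5 [ 523.18165198 -119.71695385] 0.20957506199857512
skirt top min along bar [514.35768404 514.91673537] axis-> 535.7075274487947 spindle 535.376717524242
bar 514.5079275125248 554.8735890332871
[ 522.72171008 -119.58512964  206.0290927 ]
```

Knob axis and spindle axis agree within about 0.5 mm, and pointer yaw is about −16° against the flat's −16°. Lowering onto the spindle.

>>> {"fn": "send_rows", "kwargs": {"steps": [[4,-0.3,0,0],[8,-0.3,0,0],[10,-0.3,0,0],[12,-0.3,0,0],[14,-0.3,0,0],[16,-0.3,0,0],[16,-0.3,0,0]]}}

```text
clock: 15.68
tool_pos: [523.0, -119.9, 189.8]
ee_rot: [0.565, -0.425, 0.565, 0.425]
ft_force: [1.2, -0.2, -0.5]
grip_width: 10.4
```

No vertical force with the knob's underside about 4.5 mm below the tip, so the spindle is in the bore. Continuing down.

>>> {"fn": "send_rows", "kwargs": {"steps": [[2,0.3,0,0],[4,0.3,0,0],[6,0.3,0,0],[7,0.3,0,0],[7,0.3,0,0]]}}

```text
clock: 16.3
tool_pos: [522.8, -119.8, 182.9]
ee_rot: [0.565, -0.425, 0.565, 0.425]
ft_force: [2.1, -0.8, -1.2]
grip_width: 10.2
```

Run:
```python
from ed import *
c=adv(cur(),[16,-.3,0,0]);c=adv(c,[7,.3,0,0]);s=read_state();print(s['tool_pos'],s['grip_width'],s['ft_force'],s['wrist_torque'])
```

```text
cmd [ 522.92 -119.83  189.91] 73.97
cmd [ 522.63 -119.75  182.91] 73.97
[ 522.81970166 -119.84186443  182.89418188] 10.156821772411543 [ 2.0810872  -0.78258878 -1.20717861] [-0.17013349 -0.65913084  0.0423117 ]
```

>>> {"fn": "send_rows", "kwargs": {"steps": [[1,0,0,0],[2,0,0,0],[3,0,0,0],[3,0,0,0],[3,0,0,0]]}}

```text
clock: 16.92
tool_pos: [522.9, -119.9, 180.1]
ee_rot: [0.565, -0.426, 0.565, 0.425]
ft_force: [2.2, -0.4, 4.5]
grip_width: 10.8
```

>>> {"fn": "send_rows", "kwargs": {"steps": [[1,0,0,0],[2,0,0,0],[3,0,0,0],[3,0,0,0],[3,0,0,0]]}}

```text
clock: 17.55
tool_pos: [522.9, -119.9, 177.1]
ee_rot: [0.565, -0.426, 0.565, 0.425]
ft_force: [2.6, -1.5, 6.5]
grip_width: 10.2
```

>>> {"fn": "send_rows", "kwargs": {"steps": [[1,0,0,0],[2,0,0,0],[3,0,0,0],[3,0,0,0],[3,0,0,0]]}}

```text
clock: 18.18
tool_pos: [523.2, -119.8, 175.1]
ee_rot: [0.565, -0.426, 0.565, 0.425]
ft_force: [-1.2, 0.3, 15.1]
grip_width: 10.5
```

Run:
```python
from ed import *
c=adv(cur(),[9,0,0,0]);s=read_state();print(s['tool_pos'],s['grip_width'],s['ft_force'],s['wrist_torque'])
k=grab('wrist','w12');k=grab('scene','s12');crop(k,170,290,180,280,6,'s12c')
```

```text
cmd [ 522.63 -119.75  173.91] 73.97
[ 523.2198981  -119.83702912  175.05607984] 10.533276060813078 [-1.19468736  0.26057259 15.14939201] [-0.09124522  0.20690568  0.00848564]
```

View pics/w12.png

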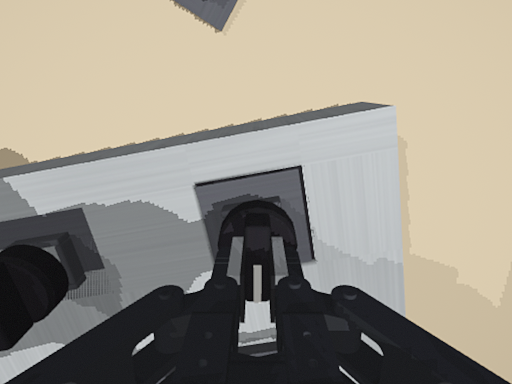

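View pics/s12c.png

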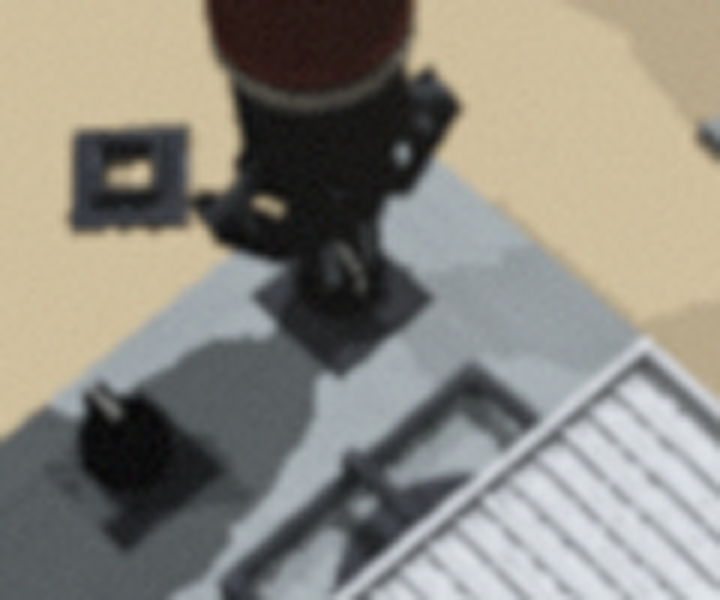

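Stop reached: 15 N against 8 N from the spring, TCP held at 175.1 while commanded to 173.9, and underside ≈ 83.8 mm (84 expected). I'll add a little margin.

>>> {"fn": "send_rows", "kwargs": {"steps": [[1,0,0,0],[1,0,0,0],[1,0,0,0],[1,0,0,0],[1,0,0,0],[1,0,0,0]]}}

```text
clock: 19.02
tool_pos: [523.5, -119.8, 174.8]
ee_rot: [0.565, -0.426, 0.565, 0.425]
ft_force: [-3.6, 0.1, 21.6]
grip_width: 10.4
```

Run:
```python
from ed import *
s=read_state();print(s['tool_pos'],s['grip_width'],s['ft_force'],s['wrist_torque'])
k=grab('wrist','w13');P=cloud(k);q=P[170:330,190:320].reshape(-1,3)
for a,b in((68,72.5),(98,102),(115,121)):
    t=q[(q[:,2]>a)&(q[:,2]<b)];print(a,len(t),np.median(t[:,2]))
b=q[(q[:,2]>115)&(q[:,2]<121)]
t=grab('top','t13');crop(t,140,380,70,290,2.7,'t13c');print(read_state()['ft_force'])
```

```text
[ 523.52527936 -119.84562759  174.84561976] 10.427917311133418 [-3.60233919  0.11542457 21.58908731] [-5.01811347e-02  7.40524367e-01 -4.74848163e-04]
68 8537 70.26914706023905
98 1151 99.55023330171974
115 2205 117.56390598794778
[-3.50151086 -1.16677264 21.77775924]
```

View pics/t13c.png

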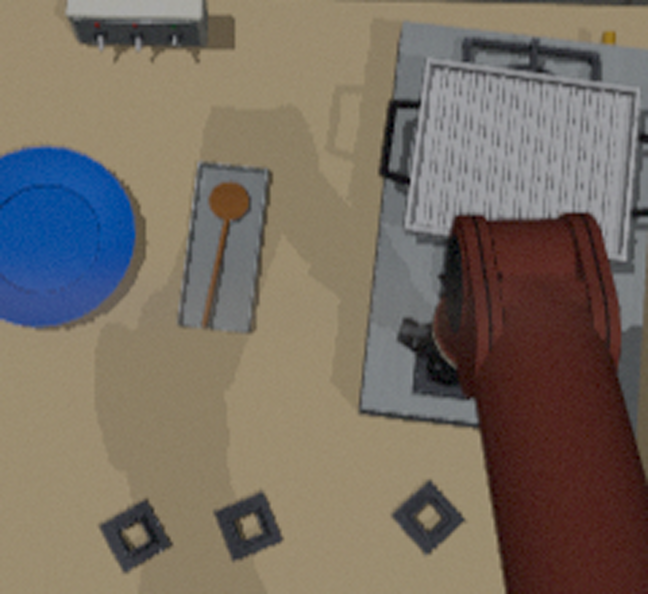

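Knob top is at 117.6 mm (118 expected) and skirt top at 99.6 mm (100 expected), held with about 21 N. The surround is still flush and the other things haven't moved. Handing in.

Run:
```python
from cell import env
print(env.sign_off())
```

```text
the job is handed in; nothing more can be done
None
```

The job is done and handed in. The surround is seated in the recess, and the knob is on the spindle, pressed to the stop and still gripped. It took about 19 s of the 58 s allowed.

- **Surround:** I took the farthest of the four look-alikes, at (476, 151) and 497 mm from the base. I set it in the recess and let go. Its plate top read 70.4 mm against 70.4 mm for the hob, and its collar top 82.2 mm against 82 mm expected.
- **Knob:** I turned the pointer to about −16° to match the spindle's flat. The knob slid on with almost no vertical force, and I then pressed it to the stop.
- **Last readings:** The knob's top was at 117.6 mm (118 mm expected) and its skirt at 99.6 mm (100 mm expected). The wrist read about 21.7 N with no further travel, against 8 N from the spring alone.
- **Other things:** The plate, the spoon rest, the decoys and the visible part of the griddle looked unmoved in the last top picture. The mug and jar were outside that crop, so I did not check them again.

**Disagreement:** Tool-position readings taken right after long moves lagged by 1–2 mm. That put my first correction over the recess about 2 mm too far. I measured again in the wrist view and fixed it before lowering the surround.

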